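Nip the V block in its cam clamp

ROBOT

A 6-joint arm with a two-finger parallel gripper is mounted at the origin on a cart in front of the work surface, level with it; the furniture and walls round the work are solid. World frame = base frame: x ahead of the robot, y to its left, z up, the work surface at z = 0. Lengths are in mm, angles in rad, forces in N, time in s.
With the tool pointing down it reaches from about 400 to 925 mm from the base axis. Payload 12.5 kg.
Tool frame: the origin (TCP) lies at the very end of the fingers, on their centre line; the grasp point (between the pads) lies 19 mm behind it; z points along the fingers, y is the line along which they close (so a half turn about z gives the same grasp; the last joint's range is limited). The gripper opens to 95 mm and grips with 3 to 60 N. Pads are 20 mm wide; open, the fingers measure 119 mm over their backs; the gripper's body (75 mm by 180 mm) begins 59 mm behind the grasp point.
Start: joints at [1.159, 0.491, 1.559, -0, 1.092, -0.106], TCP at [188.143, 596.028, 214.661] pointing down, gripper open.
Joint ranges: [-3.1, 3.1], [-0.84, 2.19], [0.05, 2.79], [-1.13, 4.28], [0.06, 2.93], [-2.69, 2.69]. Speed limits (rad/s): [2.22, 2.22, 2.79, 3.14, 3.14, 3.14].

INTERFACE

Orientations are given as [roll, pitch, yaw] about the fixed x, y, z axes, in that order (R = Rz(yaw) Ry(pitch) Rx(roll)).
In Python, from cell import * gives the robot as it stands.
- The arm moves only by the tool jog_arm, never from a script. Its argument "targets" is a list of rows, each an object with "turn": the turn, a rotation vector about the world's x, y, z in degrees, a list of three; "slide": the shift along the world's x, y, z in mm, a list of three; "claw": the opening in per cent of the stroke, from 0 (shut) to 100 (fully open). In form: [{"turn": [wx, wy, wz], "slide": [x, y, z], "claw": claw}, ...]. A call has 1 to 5 rows; each row shifts and turns the commanded pose from where the row before left it; what a row does not reach is not made up. A row lasts 1/8 s, in which the tool goes at most 62.5 mm and 10.7 degrees, less where a joint would pass 70% of its speed; a pose out of reach is approached as far as the arm can. A call with a gripper value outside its range is refused whole. The fingers move at their own pace and stop on an object; the grip force is fixed at half the most. Time passes only in rows, so rows that do not move let the fingers close. It gives the time, the measured TCP pose, the force, the opening and the grip force at its end, in the units of the state.
- state(): the state, without advancing time (a new reading comes with each control period).
- read_camera(name): name is "side" or "top" or "wrist"; returns a dict with "frame" (384x512x3 uint8, blue, green, red), "mtx" (3x3 intrinsics, pixels), "R" (3x3) and "t" (3): a world point X has camera coordinates R X + t. Camera axes: x right, y down, z forward; pixel columns grow to the right and rows downward; lengths in mm; the calibration is good to about 2 mm. The wrist camera is an equidistant fisheye: a pixel r from the principal point sees the ray r / f radians off the axis. A picture is of the moment at which its call begins. There is no depth.
- job_done(): hands the job in; it is judged then, once.
Trained networks look in the newest picture that a camera, given by its name, has taken for a name from the list of things; names that differ only in an ending like _2 or _b are one class to them, and where a whole thing is asked for, a point or a joint stands for the part that bears it (a point fixed in the world has none). Each returns a list of dicts, best first, with "conf" (0 to 1); they miss things now and then, are a little off and sometimes report something else, mostly with a low value. They report only what shows in the picture. A call takes as long as a camera call. They do not tell look-alikes from the thing itself.
- look_for(query, camera): "xy" ([column, row] in pixels, amid what is visible of it).
The state is a dict: "t": time; "joints": joint angles; "qvel": joint speeds; "tau": joint torques, N m; "eef_pos": TCP position; "tcp_rot": TCP orientation; "ft_force": force on the tool from outside, world axes, zero at the start; "moment": the same for the moment, N m; "opening": opening from 0.0 (shut) to 1.0 (fully open); "grip_force": force on a finger pad.
Only numpy, scipy, OpenCV 4.12 (cv2) and the standard library are available. Lean on these libraries where they do the work, as an engineer would, in place of code of your own. Each camera call takes 0.05 s, during which the arm holds its last target. There are 200 camera calls.

TASK

Of the two cam clamps on the bench, find the one that holds the grey steel V block and swing its red-knobbed lever, clockwise seen from above, until the cam has pushed the block against the sprung stop and the green end of the stop's tell-tale shows behind the blue fence. Stop there: the red part of the tell-tale must never come out. Let go of the lever, and leave the lever of the other clamp, with the cork block, alone.

Things in the scene. Friction and masses are not known exactly. Their poses are not given: they have to be found in the camera images.
- vee_clamp_knob (a point): Centre (78 mm above the bench) of the upright red knob, 20 mm in diameter, from 53 to 98 mm high, on the cam lever of the V block's clamp. Its own x axis is level and points from pivot to knob; the pivot lies 100 mm back along it. The lever bar below is 16 mm wide, 46 to 55 mm high. Push the knob with shut fingers, or grip it from above and lead it round in an arc; it is round and turns in the grip.
- vee_clamp_pivot (a point): Vertical pivot of that lever, at knob height, on a plate 200 x 100 x 8 mm. Under the lever is a steel cam disc, 60 mm in diameter, centred 18 mm off the pivot. Turned clockwise from above (knob goes from right to left) it closes the gap in 0.5 to 1.4 rad, varying; each further rad presses the stop in by 14 to 18 mm. Friction (5 N at the knob) holds it where it is left.
- vee_clamp_pad (a joint): How far the sprung black stop pad (62 mm wide) of the V block's clamp is pressed in towards its blue fence, in m: 0 free, 0.016 bottomed; it takes 5 N plus 2.5 N per mm. A tell-tale tongue comes out behind the blue fence by the same amount: its first 9 mm are green, the rest is red.
- vee_centre (a point): Centre of the loose grey steel V block (50 mm along the clamp, 38 mm across, 34 mm high, about 0.4 kg). It stands groove up on the clamp's plate (top 8 mm above the bench) between stop pad and cam.
- cork_clamp_knob (a point): Centre of the red knob of the other, like clamp, which has a brown cork sanding block in it; leave this lever alone. Same measures as the first knob. Between the two clamps stands a fixed lever press, whose black ball handle reaches about 270 mm above the bench: pass over it or in front of it.
Not all that is in view belongs to the job. What is shaped like the part that bears vee_centre but orange is not meant.

How it is judged:
By the outcome, as a careful person would: the job done as asked, in the order asked, and still so for the second after the job is handed in, with the robot touching nothing.
It also fails if it takes over 42 s, if anything falls off the work surface, if the arm or the gripper's body presses on something with over 40 N, if the wrist force passes 120 N, or if a joint passes its speed limit or range.

## Working session

There is one attempt and no reset: what is moved stays moved. The work goes in short steps, Python scripts to look and compute and a tool call to move; the robot and the scene stay as the last step left them, time stands still between calls to the robot, and variables do not carry over. Pictures are saved under pics/ and viewed, at most 10 in all, crops included, and the job is handed in when it is done.

Besides the shell and the picture viewer there is one more tool, called after "Request:" by a JSON object that holds its "op" and its "data", one argument or row to a line. jog_arm: Moves the arm, as the interface text tells. Its arguments: {"type":"object","properties":{"targets":{"type":"array","items":{"type":"object","properties":{"turn":{"type":"array","items":{"type":"number"}},"slide":{"type":"array","items":{"type":"number"}},"claw":{"type":"number"}}}}},"required":["targets"]}

```bash
mkdir -p pics; cat > h.py <<'E'
from cell import *
import numpy as np, cv2
def ray(c,px):
    K=np.array(c["mtx"]);R=np.array(c["R"]);t=np.array(c["t"]).ravel()
    d=np.linalg.inv(K)@np.array([px[0],px[1],1.]);return -R.T@t,R.T@d
def at(c,px,z):
    o,d=ray(c,px);return (o+d*(z-o[2])/d[2]).round(1)
def proj(c,X):
    p=np.array(c["mtx"])@(np.array(c["R"])@np.array(X,float)+np.array(c["t"]).ravel());return (p[:2]/p[2]).round(1)
E
python3 - <<'E'
from h import *
c={n:read_camera(n) for n in("top","side")}
cv2.imwrite("pics/a.png",np.vstack([c["top"]["frame"],c["side"]["frame"]])[:, :] if 0 else cv2.resize(np.hstack([c["top"]["frame"],c["side"]["frame"]]),(800,300)))
cv2.imwrite("pics/top.png",cv2.resize(c["top"]["frame"],(800,600),interpolation=cv2.INTER_CUBIC))
cv2.imwrite("pics/side.png",cv2.resize(c["side"]["frame"],(800,600),interpolation=cv2.INTER_CUBIC))
for n in c:
  print(n,"cam",ray(c[n],(256,192))[0].round(0),np.array(c[n]["R"]).round(2).tolist())
  for q,z in(("vee_clamp_knob",78),("vee_clamp_pivot",55),("vee_centre",25),("cork_clamp_knob",78),("vee_clamp_pad",25)):
    for r in look_for(q,n)[:3]: print(q,r["conf"],np.round(r["xy"],1),at(c[n],r["xy"],z))
print(state())
E
```

```text
top cam [ 256.   99. 1174.] [[0.07, -1.0, 0.0], [-0.97, -0.07, -0.22], [0.22, 0.01, -0.98]]
vee_clamp_knob 0.86 [192.1 177.5] [516.1 281.7  78. ]
vee_clamp_pivot 0.81 [191.2 179.9] [514.9 287.2  55. ]
vee_centre 0.8 [134.9 213.7] [419.1 433.2  25. ]
vee_centre 0.74 [167.3 171.7] [540.3 359.7  25. ]
cork_clamp_knob 0.59 [349.5 186.4] [ 519.9 -127.3   78. ]
vee_clamp_pad 0.46 [153.6 173.1] [533.9 396.6  25. ]
side cam [  23. -624.  833.] [[0.85, -0.52, -0.0], [-0.34, -0.55, -0.76], [0.4, 0.65, -0.64]]
vee_clamp_knob 0.6 [243.5 170.1] [505.4 245.7  78. ]
vee_clamp_pivot 0.76 [242.5 169.3] [519.5 277.9  55. ]
vee_centre 0.74 [195.1 166. ] [404.4 419.1  25. ]
vee_centre 0.62 [236.  159.8] [547.1 374.9  25. ]
vee_centre 0.58 [226.2 156.9] [525.4 410.   25. ]
cork_clamp_knob 0.86 [325.9 252.3] [ 510.3 -169.8   78. ]
cork_clamp_knob 0.21 [225.3 153. ] [500.9 364.6  78. ]
{'t': 0.6, 'joints': array([ 1.15939289e+00,  4.90900459e-01,  1.55889028e+00,  4.62919281e-06,
        1.09168662e+00, -1.05618797e-01]), 'qvel': array([-0.00020754, -0.00200645,  0.00120082,  0.00105336, -0.00031932,
        0.00119233]), 'tau': array([-1.88755644e-04, -6.12217784e+01, -2.58361816e+01,  6.92253560e-02,
        4.44873073e-02, -2.80776874e-05]), 'eef_pos': array([188.14986062, 596.03450489, 214.66400935]), 'tcp_rot': array([3.14147757e+00, 8.06911858e-06, 2.83580588e+00]), 'ft_force': array([-0.86557394, -0.64095379, -0.34766961]), 'moment': array([ 0.0016387 ,  0.01384734, -0.0293901 ]), 'grip_force': 0.0, 'opening': 1.0025716128785045}
```

View pics/top.png

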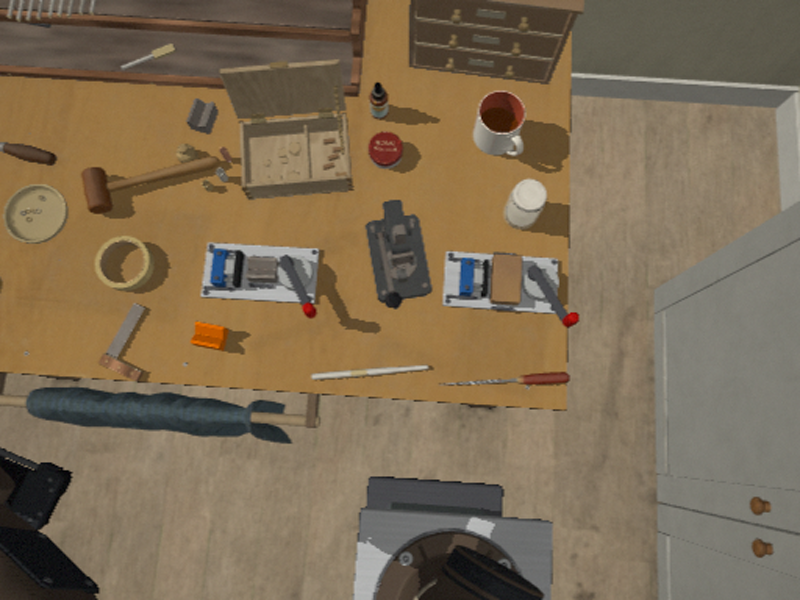

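View pics/side.png

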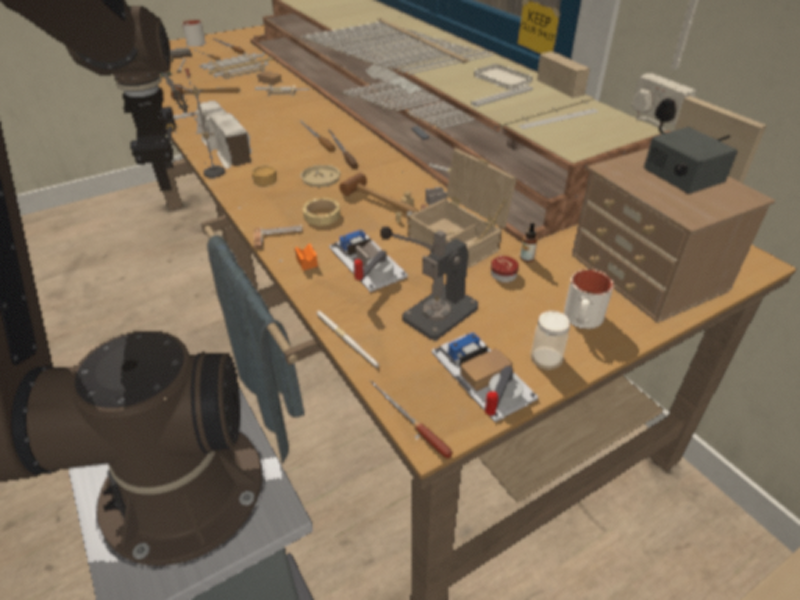

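```bash
python3 - <<'E'
from h import *
c={n:read_camera(n) for n in("top","side")}
for n,roi in(("top",(180,185,215,210)),("side",(220,160,240,185))):
  f=c[n]["frame"].astype(int);x0,y0,x1,y1=roi
  m=(f[...,2]>110)&(f[...,1]<70)&(f[...,0]<70)
  ys,xs=np.nonzero(m[y0:y1,x0:x1]);print(n,len(xs),xs.mean()+x0,ys.mean()+y0,xs.min()+x0,xs.max()+x0,ys.min()+y0,ys.max()+y0)
  p=(xs.mean()+x0,ys.mean()+y0)
  print(at(c[n],p,78),at(c[n],p,85),at(c[n],p,95))
for p in((206,244),(320,248),(318,303),(201,298)): print("plate",at(c["top"],np.array(p)/1.5625,8))
for p in((283,258),(309,311)): print(at(c["top"],np.array(p)/1.5625,55))
a=cv2.resize(c["top"]["frame"][145:220,110:230],(800,500),interpolation=cv2.INTER_CUBIC);cv2.imwrite("pics/c.png",a)
E
```

```text
top 43 196.90697674418604 197.48837209302326 194 202 194 203
[464.2 264.1  78. ] [462.8 263.   85. ] [461.  261.5  95. ]
side 60 229.1 172.1 227 231 166 178
[460.  261.3  78. ] [455.9 253.1  85. ] [450.1 241.3  95. ]
plate [582.5 467.5   8. ]
plate [588.9 263.3   8. ]
plate [488.6 257.5   8. ]
plate [483.7 463.5   8. ]
[553.5 318.1  55. ]
[464.6 264.9  55. ]
```

View pics/c.png

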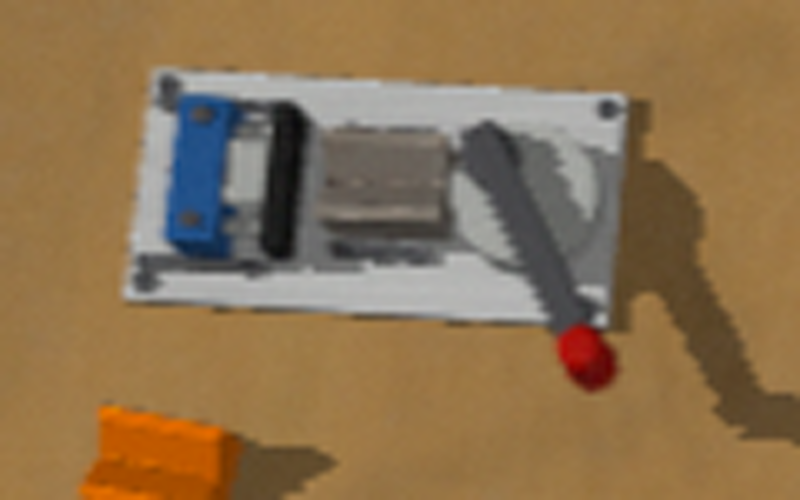

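Candidates for the knob in the top picture: (197,198), on the clamp with the grey V block, and (365,204), on the cork clamp. V-block look-alikes are the orange one at (135,214) and a loose grey one at (129,73). The crop shows the steel block at crop (385,180) in the left clamp, and that clamp's lever runs to the red knob at crop (588,355). I choose the knob at (197,198), about (462,264) in world coordinates, with the pivot at about (548,315).

Request:
{"op": "jog_arm", "data": {
  "targets": [
    {"turn":[0,0,6],"slide":[39,-47,0],"claw":60},
    {"turn":[0,0,6],"slide":[39,-47,0],"claw":60},
    {"turn":[0,0,6],"slide":[39,-47,0],"claw":60},
    {"turn":[0,0,6],"slide":[39,-47,0],"claw":60},
    {"turn":[0,0,6],"slide":[39,-47,0],"claw":60}
  ]
}}

```text
t: 1.32
eef_pos: [384.2, 359.5, 214.9]
tcp_rot: [3.141, 0.001, -2.92]
ft_force: [0.8, 0.7, -0.5]
opening: 0.605
grip_force: 0.0
```

Request:
{"op": "jog_arm", "data": {
  "targets": [
    {"turn":[0,0,0],"slide":[35,-42,-15],"claw":60},
    {"turn":[0,0,0],"slide":[30,-36,-30],"claw":60},
    {"turn":[0,0,0],"slide":[0,0,0],"claw":60}
  ]
}}

```text
t: 1.7
eef_pos: [449.1, 280.6, 168.0]
tcp_rot: [-3.141, -0.003, -2.928]
ft_force: [0.4, -0.2, -0.4]
opening: 0.6
grip_force: 0.0
```

```bash
python3 - <<'E'
from h import *
s=state();print(s["t"],s["eef_pos"],s["tcp_rot"],s["opening"],s["joints"])
w=read_camera("wrist");cv2.imwrite("pics/w1.png",cv2.resize(w["frame"],(800,600)))
print(w["mtx"],ray(w,(0,0))[0],np.array(w["R"]).round(2).tolist())
for q in("vee_clamp_knob","vee_clamp_pad","vee_clamp_pivot"): print(q,look_for(q,"wrist")[:2])
E
```

```text
1.7 [449.10348859 280.58903962 167.9903646 ] [-3.14087967e+00 -2.76550943e-03 -2.92764968e+00] 0.599889236686334 [ 4.33717697e-01  4.13759259e-01  1.84452136e+00 -1.19956013e-04
  8.86166462e-01 -1.35094659e+00]
[[297.31863964   0.         258.08186006]
 [  0.         297.31863964 190.30695951]
 [  0.           0.           1.        ]] [384.56603344 265.95569053 337.6035111 ] [[-0.21, 0.98, -0.0], [0.95, 0.21, 0.23], [0.23, 0.05, -0.97]]
vee_clamp_knob [{'xy': [249.3, 231.0], 'conf': 0.66}]
vee_clamp_pad []
vee_clamp_pivot [{'xy': [250.4, 233.6], 'conf': 0.77}]
```

View pics/w1.png

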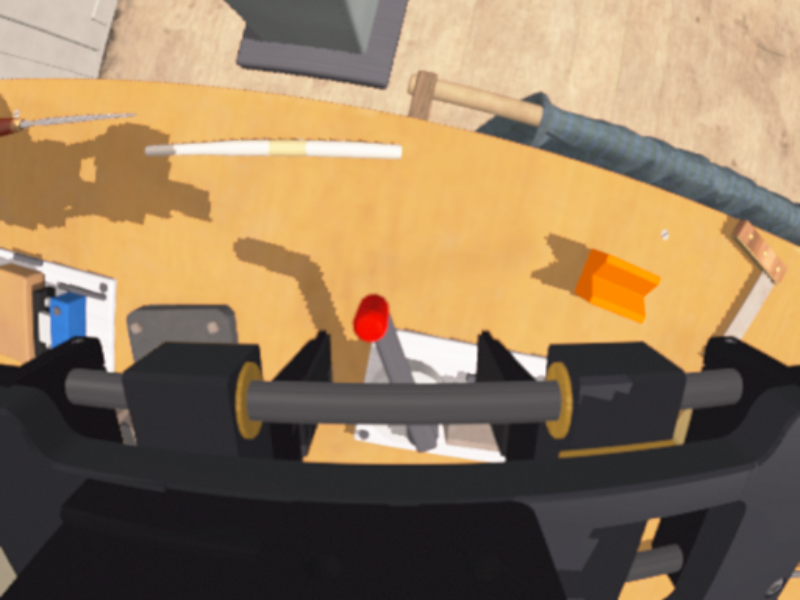

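The wrist picture shows the red knob, its top near (371,323) in the view, or (237,207) in pixels, between pen and plate. I'll work out its position from that.

```bash
cat >> h.py <<'E'
def wat(c,px,z):
    K=np.array(c["mtx"]);R=np.array(c["R"]);t=np.array(c["t"]).ravel()
    v=np.array([(px[0]-K[0,2])/K[0,0],(px[1]-K[1,2])/K[1,1]]);th=np.linalg.norm(v)
    d=R.T@np.r_[np.sin(th)*v/th,np.cos(th)];o=-R.T@t
    return (o+d*(z-o[2])/d[2]).round(1)
def wproj(c,X):
    p=np.array(c["R"])@np.array(X,float)+np.array(c["t"]).ravel();K=np.array(c["mtx"])
    r=np.hypot(p[0],p[1]);th=np.arctan2(r,p[2]);return np.array([K[0,2]+K[0,0]*th*p[0]/r,K[1,2]+K[1,1]*th*p[1]/r]).round(1)
E
python3 - <<'E'
from h import *
w=read_camera("wrist");f=w["frame"].astype(int)
m=(f[...,2]>110)&(f[...,1]<70)&(f[...,0]<70);m[:,:200]=0;m[:,270:]=0
ys,xs=np.nonzero(m);print(len(xs),xs.mean(),ys.mean(),xs.min(),xs.max(),ys.min(),ys.max())
print("centroid",wat(w,(xs.mean(),ys.mean()),82),"top",wat(w,(371/1.5625,323/1.5625),98))
print(wat(w,(428/1.5625,445/1.5625),55))
for k in((462,264),(464,264),(460,262)): print(k,wproj(w,(*k,98)),wproj(w,(*k,55)))
E
```

```text
515 233.58058252427185 202.89708737864078 222 244 188 217
centroid [460.4 262.8  82. ] top [458.2 267.1  98. ]
[552.1 323.9  55. ]
(462, 264) [233.1 210.2] [236.6 197.1]
(464, 264) [232.6 212.3] [236.2 199. ]
(460, 262) [231.2 207.5] [235.  194.8]
```

Request:
{"op": "jog_arm", "data": {
  "targets": [
    {"turn":[0,0,0],"slide":[12,-17,0],"claw":60},
    {"turn":[0,0,0],"slide":[0,0,-25],"claw":60},
    {"turn":[0,0,0],"slide":[0,0,0],"claw":60}
  ]
}}

```text
t: 2.33
eef_pos: [459.2, 266.5, 144.1]
tcp_rot: [-3.141, -0.002, -2.923]
ft_force: [0.0, 0.1, 0.7]
opening: 0.601
grip_force: 0.0
```

Request:
{"op": "jog_arm", "data": {
  "targets": [
    {"turn":[0,0,0],"slide":[2,-3,-25],"claw":60},
    {"turn":[0,0,0],"slide":[0,0,-30],"claw":60},
    {"turn":[0,0,0],"slide":[0,0,-23],"claw":60},
    {"turn":[0,0,0],"slide":[0,0,0],"claw":60}
  ]
}}

```text
t: 2.82
eef_pos: [461.6, 263.5, 66.5]
tcp_rot: [-3.141, -0.002, -2.923]
ft_force: [0.0, -0.3, -0.9]
opening: 0.597
grip_force: 0.0
```

Request:
{"op": "jog_arm", "data": {
  "targets": [
    {"slide":[0,0,-2],"turn":[0,0,0],"claw":10},
    {"slide":[0,0,0],"turn":[0,0,0],"claw":10},
    {"slide":[0,0,0],"turn":[0,0,0],"claw":10},
    {"slide":[0,0,0],"turn":[0,0,0],"claw":10}
  ]
}}

```text
t: 3.32
eef_pos: [462.3, 263.1, 65.0]
tcp_rot: [3.141, 0.001, -2.924]
ft_force: [0.3, 0.9, -1.1]
opening: 0.234
grip_force: 0.0
```

Request:
{"op": "jog_arm", "data": {
  "targets": [
    {"slide":[0,0,0],"turn":[0,0,0],"claw":5},
    {"slide":[0,0,0],"turn":[0,0,0],"claw":5}
  ]
}}

```text
t: 3.58
eef_pos: [462.3, 263.2, 64.9]
tcp_rot: [3.141, 0.001, -2.924]
ft_force: [-1.6, 2.2, 4.3]
opening: 0.203
grip_force: 30.0
```

```bash
python3 - <<'E'
import numpy as np
P=np.array([546.5,316]);a0=np.radians(211.5);last=None
for d in range(0,110,6):
    a=a0-np.radians(d);p=P+100*np.array([np.cos(a),np.sin(a)])
    print(d,round(np.radians(d),2),p.round(1),(p-last).round(1) if last is not None else "");last=p
E
```

```text
0 0.0 [461.2 263.8] 
6 0.1 [456.2 272.9] [-5.   9.2]
12 0.21 [452.2 282.6] [-4.   9.7]
18 0.31 [449.3 292.7] [-3. 10.]
24 0.42 [447.4 302.9] [-1.9 10.3]
30 0.52 [446.5 313.4] [-0.8 10.4]
36 0.63 [446.8 323.8] [ 0.3 10.5]
42 0.73 [448.2 334.2] [ 1.4 10.4]
48 0.84 [450.6 344.4] [ 2.4 10.2]
54 0.94 [454.1 354.3] [3.5 9.9]
60 1.05 [458.6 363.7] [4.5 9.4]
66 1.15 [464.1 372.6] [5.5 8.9]
72 1.26 [470.5 380.9] [6.4 8.3]
78 1.36 [477.7 388.5] [7.2 7.6]
84 1.47 [485.6 395.3] [8.  6.8]
90 1.57 [494.3 401.3] [8.6 5.9]
96 1.68 [503.4 406.3] [9.2 5. ]
102 1.78 [513.1 410.3] [9.7 4. ]
108 1.88 [523.2 413.2] [10.  3.]
```

Request:
{"op": "jog_arm", "data": {
  "targets": [
    {"slide":[-5,9,0],"turn":[0,0,0],"claw":5},
    {"slide":[-4,10,0],"turn":[0,0,0],"claw":5},
    {"slide":[-3,10,0],"turn":[0,0,-3],"claw":5},
    {"slide":[-2,10,0],"turn":[0,0,-6],"claw":5},
    {"slide":[-1,10,0],"turn":[0,0,-6],"claw":5}
  ]
}}

```text
t: 4.2
eef_pos: [445.6, 310.9, 64.7]
tcp_rot: [-3.139, -0.003, 3.094]
ft_force: [-4.1, -8.3, 9.8]
opening: 0.202
grip_force: 30.0
```

```bash
python3 - <<'E'
from h import *
s=state();print(s["t"],s["eef_pos"],s["ft_force"])
t=read_camera("top")["frame"][145:220,110:230]; w=read_camera("wrist")["frame"]
a=cv2.resize(t,(800,500),interpolation=cv2.INTER_CUBIC)
cv2.imwrite("pics/d.png",np.hstack([cv2.resize(t,(400,250),interpolation=cv2.INTER_CUBIC),cv2.resize(w,(333,250))]))
E
```

```text
4.2 [445.63593223 310.9384867   64.74292486] [-4.06876267 -8.30246771  9.76782673]
```

View pics/d.png

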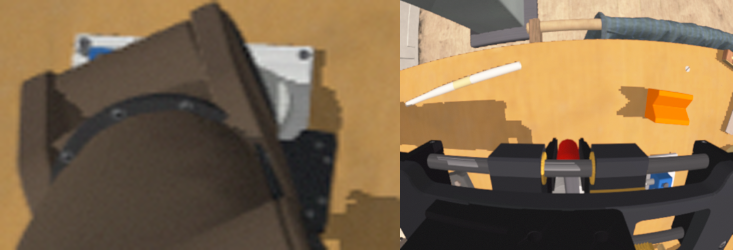

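The arm hides the clamp from the top camera. The wrist view shows the knob between the fingers and the blue fence at composite (656,180). I'll try the side camera.

```bash
python3 - <<'E'
from h import *
t=read_camera("side")["frame"][130:200,190:290]; w=read_camera("wrist")["frame"][240:320,330:470]
cv2.imwrite("pics/e.png",np.vstack([cv2.resize(t,(500,350),interpolation=cv2.INTER_CUBIC),cv2.resize(w,(500,250),interpolation=cv2.INTER_CUBIC)]))
E
```

```text
(no output)
```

View pics/e.png

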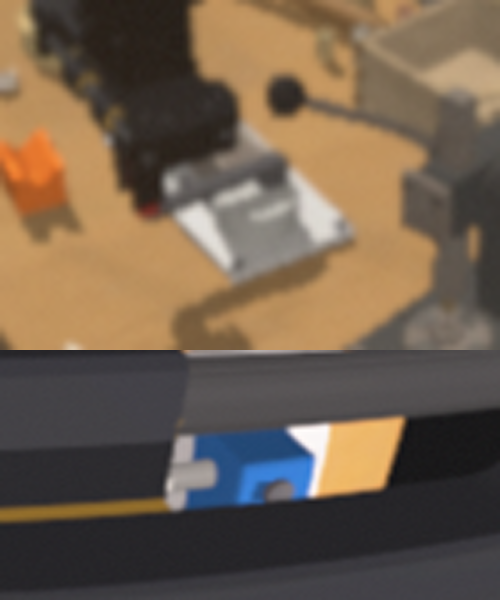

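Request:
{"op": "jog_arm", "data": {
  "targets": [
    {"slide":[0,10.5,0],"turn":[0,0,-6],"claw":5},
    {"slide":[1.5,10.5,0],"turn":[0,0,-6],"claw":5},
    {"slide":[2.5,10,0],"turn":[0,0,-6],"claw":5},
    {"slide":[0,0,0],"turn":[0,0,0],"claw":5}
  ]
}}

```text
t: 4.9
eef_pos: [449.6, 343.3, 64.7]
tcp_rot: [-3.14, -0.002, 2.782]
ft_force: [-8.4, 3.2, 8.2]
opening: 0.202
grip_force: 30.0
```

```bash
cat > g.py <<'E'
from h import *
s=state();print(s["t"],s["eef_pos"].round(1),s["tcp_rot"].round(3),s["ft_force"].round(1),s["opening"])
for n in("wrist","top","side"):
  c=read_camera(n);f=c["frame"].astype(int)
  g=(f[...,1]>f[...,2]*1.3+15)&(f[...,1]>f[...,0]*1.2+10)
  r=(f[...,2]>110)&(f[...,1]<70)&(f[...,0]<70)
  for k,m in(("green",g),("red",r)):
    nn,_,st,ce=cv2.connectedComponentsWithStats(m.astype(np.uint8))
    print(n,k,[(st[i,4],ce[i].round(1).tolist(),st[i,:4].tolist(),(wat if n=="wrist" else at)(c,ce[i],35 if k=="green" else 85).tolist()) for i in range(1,nn) if st[i,4]>2][:6])
E
python3 g.py
```

```text
4.9 [449.6 343.3  64.7] [-3.140e+00 -2.000e-03  2.782e+00] [-8.4  3.2  8.2] 0.2021919664565221
wrist green []
wrist red [(np.int32(881), [257.9, 230.9], [241, 214, 34, 32], [442.3, 344.6, 85.0])]
top green []
top red [(np.int32(20), [310.4, 64.8], [307, 60, 9, 12], [853.7, -11.9, 85.0]), (np.int32(76), [329.7, 68.9], [326, 60, 8, 23], [844.9, -65.2, 85.0]), (np.int32(268), [246.3, 94.5], [236, 85, 22, 20], [754.1, 157.4, 85.0]), (np.int32(63), [364.8, 203.8], [360, 200, 10, 9], [475.4, -165.6, 85.0]), (np.int32(6), [336.8, 244.3], [335, 244, 5, 2], [367.5, -97.2, 85.0])]
side green []
side red [(np.int32(75), [322.9, 170.6], [315, 165, 16, 11], [719.0, 99.0, 85.0]), (np.int32(200), [377.8, 179.8], [368, 174, 22, 13], [835.1, -29.8, 85.0]), (np.int32(89), [314.4, 257.6], [311, 251, 8, 15], [470.1, -172.2, 85.0]), (np.int32(8), [268.5, 274.5], [267, 273, 4, 4], [343.1, -155.0, 85.0])]
```

Request:
{"op": "jog_arm", "data": {
  "targets": [
    {"slide":[0,0,0],"turn":[0,0,0],"claw":45},
    {"slide":[0,0,0],"turn":[0,0,0],"claw":45},
    {"slide":[0,0,25],"turn":[0,0,0],"claw":45},
    {"slide":[0,0,45],"turn":[0,0,0],"claw":45},
    {"slide":[30,20,45],"turn":[0,0,0],"claw":45}
  ]
}}

```text
t: 5.68
eef_pos: [480.4, 362.4, 180.9]
tcp_rot: [-3.14, -0.001, 2.783]
ft_force: [0.2, 0.3, 0.5]
opening: 0.45
grip_force: 0.0
```

Request:
{"op": "jog_arm", "data": {
  "targets": [
    {"slide":[40,28,0],"turn":[0,0,0],"claw":45},
    {"slide":[40,28,0],"turn":[0,0,0],"claw":45},
    {"slide":[0,0,0],"turn":[0,0,0],"claw":45},
    {"slide":[0,0,0],"turn":[0,0,0],"claw":45}
  ]
}}

```text
t: 6.18
eef_pos: [560.6, 418.5, 178.9]
tcp_rot: [-3.14, -0.001, 2.783]
ft_force: [0.1, -0.1, -0.9]
opening: 0.449
grip_force: 0.0
```

```bash
python3 g.py | grep -v "side\|top"; python3 - <<'E'
from h import *
w=read_camera("wrist");cv2.imwrite("pics/f.png",cv2.resize(w["frame"][90:270,136:376],(800,600),interpolation=cv2.INTER_CUBIC))
E
```

```text
6.175 [560.6 418.5 178.9] [-3.140e+00 -1.000e-03  2.783e+00] [ 0.1 -0.1 -0.9] 0.4490009067072532
wrist green []
wrist red [(np.int32(111), [233.4, 68.5], [214, 63, 40, 12], [447.7, 436.0, 85.0]), (np.int32(518), [143.8, 113.4], [129, 104, 31, 20], [452.9, 344.7, 85.0]), (np.int32(3), [458.0, 167.3], [457, 167, 3, 2], [608.6, 624.4, 85.0]), (np.int32(160), [457.4, 192.1], [444, 171, 26, 43], [635.1, 618.3, 85.0]), (np.int32(3), [456.0, 170.7], [455, 170, 3, 2], [611.2, 620.9, 85.0])]
```

View pics/f.png

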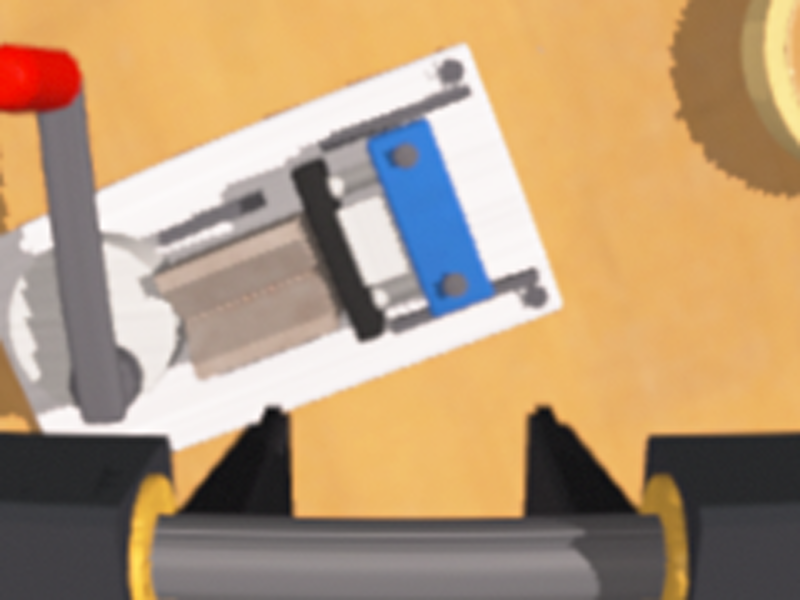

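The view shows the V block at crop (250,300) about touching both the cam at (180,330) and the black pad at (340,250). No green shows behind the blue fence (490,220). I'll go back, re-grip and turn about 0.3 rad more.

Request:
{"op": "jog_arm", "data": {
  "targets": [
    {"slide":[-40,-28,0],"turn":[0,0,0],"claw":45},
    {"slide":[-40,-28,0],"turn":[0,0,0],"claw":45},
    {"slide":[-30,-19,-25],"turn":[0,0,0],"claw":45},
    {"slide":[0,0,-20],"turn":[0,0,0],"claw":45},
    {"slide":[0,0,0],"turn":[0,0,0],"claw":45}
  ]
}}

```text
t: 7.0
eef_pos: [450.5, 343.6, 134.4]
tcp_rot: [-3.141, -0.001, 2.783]
ft_force: [0.2, -0.0, 0.9]
opening: 0.452
grip_force: 0.0
```

Request:
{"op": "jog_arm", "data": {
  "targets": [
    {"slide":[0,0,-30],"turn":[0,0,0],"claw":45},
    {"slide":[0,0,-30],"turn":[0,0,0],"claw":45},
    {"slide":[0,0,-9],"turn":[0,0,0],"claw":45},
    {"slide":[0,0,0],"turn":[0,0,0],"claw":5},
    {"slide":[0,0,0],"turn":[0,0,0],"claw":5}
  ]
}}

```text
t: 7.62
eef_pos: [451.7, 344.4, 66.9]
tcp_rot: [3.14, 0.001, 2.783]
ft_force: [-0.5, -0.0, -0.7]
opening: 0.297
grip_force: 0.0
```

Request:
{"op": "jog_arm", "data": {
  "targets": [
    {"slide":[0,0,0],"turn":[0,0,0],"claw":5},
    {"slide":[0,0,0],"turn":[0,0,0],"claw":5},
    {"slide":[0,0,0],"turn":[0,0,0],"claw":5}
  ]
}}

```text
t: 8.0
eef_pos: [451.2, 343.9, 66.6]
tcp_rot: [3.141, 0.001, 2.784]
ft_force: [-1.6, -3.3, 6.4]
opening: 0.201
grip_force: 30.0
```

Request:
{"op": "jog_arm", "data": {
  "targets": [
    {"slide":[3,10,0],"turn":[0,0,-6],"claw":5},
    {"slide":[4,9.5,0],"turn":[0,0,-6],"claw":5},
    {"slide":[5,9,0],"turn":[0,0,-6],"claw":5},
    {"slide":[0,0,0],"turn":[0,0,0],"claw":5},
    {"slide":[0,0,0],"turn":[0,0,0],"claw":45}
  ]
}}

```text
t: 8.62
eef_pos: [463.6, 372.6, 66.3]
tcp_rot: [3.14, 0.0, 2.469]
ft_force: [0.5, 0.4, 0.3]
opening: 0.261
grip_force: 0.0
```

Request:
{"op": "jog_arm", "data": {
  "targets": [
    {"slide":[0,0,0],"turn":[0,0,0],"claw":45},
    {"slide":[0,0,25],"turn":[0,0,0],"claw":45},
    {"slide":[0,0,45],"turn":[0,0,0],"claw":45},
    {"slide":[20,20,45],"turn":[0,0,6],"claw":45},
    {"slide":[40,20,0],"turn":[0,0,6],"claw":45}
  ]
}}

```text
t: 9.25
eef_pos: [524.0, 414.2, 185.5]
tcp_rot: [3.136, 0.003, 2.683]
ft_force: [0.9, 0.2, -0.1]
opening: 0.453
grip_force: 0.0
```

Request:
{"op": "jog_arm", "data": {
  "targets": [
    {"slide":[38,10,0],"turn":[0,0,6],"claw":45},
    {"slide":[0,0,0],"turn":[0,0,0],"claw":45},
    {"slide":[0,0,0],"turn":[0,0,0],"claw":45}
  ]
}}

```text
t: 9.62
eef_pos: [560.3, 422.4, 180.2]
tcp_rot: [-3.141, -0.001, 2.783]
ft_force: [-0.3, 1.0, 1.1]
opening: 0.45
grip_force: 0.0
```

```bash
python3 g.py | grep -v "side\|top"; python3 - <<'E'
from h import *
w=read_camera("wrist");cv2.imwrite("pics/g.png",cv2.resize(w["frame"][90:270,136:376],(800,600),interpolation=cv2.INTER_CUBIC))
E
```

```text
9.625 [560.3 422.4 180.2] [-3.141e+00 -1.000e-03  2.783e+00] [-0.3  1.   1.1] 0.4499766612880115
wrist green [(np.int32(39), [272.1, 152.6], [268, 142, 9, 22], [536.1, 445.6, 35.0])]
wrist red [(np.int32(100), [232.0, 69.6], [211, 64, 41, 12], [447.7, 438.5, 85.0]), (np.int32(488), [171.7, 116.0], [158, 106, 29, 21], [465.7, 372.6, 85.0]), (np.int32(6), [454.5, 167.8], [453, 167, 4, 3], [608.1, 624.4, 85.0]), (np.int32(3), [453.0, 171.7], [452, 171, 3, 2], [611.5, 621.4, 85.0]), (np.int32(155), [454.5, 192.6], [441, 172, 26, 42], [634.9, 619.0, 85.0])]
```

View pics/g.png

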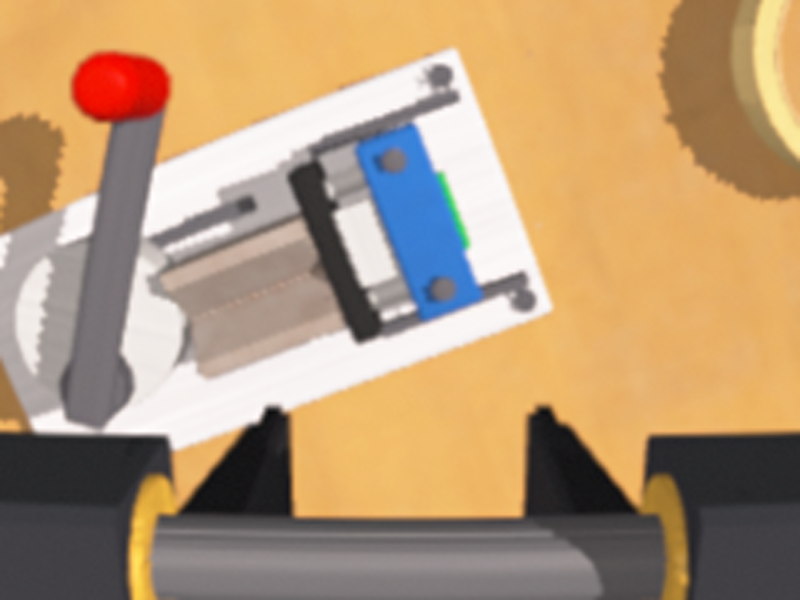

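The block is now tight against the pad, and a green strip about 2.5 mm wide shows behind the fence at crop (455,210) with no red. I'll turn a little further, about 2 mm more, to reach the middle of the green.

Request:
{"op": "jog_arm", "data": {
  "targets": [
    {"slide":[-39,-20,0],"turn":[0,0,0],"claw":45},
    {"slide":[-39,-20,0],"turn":[0,0,0],"claw":45},
    {"slide":[-19,-10,-25],"turn":[0,0,0],"claw":45},
    {"slide":[0,0,-20],"turn":[0,0,0],"claw":45},
    {"slide":[0,0,0],"turn":[0,0,0],"claw":45}
  ]
}}

```text
t: 10.45
eef_pos: [463.4, 372.2, 135.1]
tcp_rot: [-3.14, -0.001, 2.783]
ft_force: [0.5, 0.7, 1.3]
opening: 0.451
grip_force: 0.0
```

Request:
{"op": "jog_arm", "data": {
  "targets": [
    {"slide":[0,0,-30],"turn":[0,0,0],"claw":45},
    {"slide":[0,0,-30],"turn":[0,0,0],"claw":45},
    {"slide":[0,0,-9],"turn":[0,0,0],"claw":45},
    {"slide":[0,0,0],"turn":[0,0,0],"claw":5},
    {"slide":[0,0,0],"turn":[0,0,0],"claw":5}
  ]
}}

```text
t: 11.08
eef_pos: [464.7, 372.9, 67.9]
tcp_rot: [3.14, 0.001, 2.783]
ft_force: [-0.3, 0.0, -0.1]
opening: 0.293
grip_force: 0.0
```

Request:
{"op": "jog_arm", "data": {
  "targets": [
    {"slide":[0,0,0],"turn":[0,0,0],"claw":5},
    {"slide":[0,0,0],"turn":[0,0,0],"claw":5},
    {"slide":[0,0,0],"turn":[0,0,0],"claw":5}
  ]
}}

```text
t: 11.45
eef_pos: [464.3, 372.3, 67.7]
tcp_rot: [3.141, 0.001, 2.784]
ft_force: [-1.1, -4.7, 7.6]
opening: 0.2
grip_force: 30.0
```

Request:
{"op": "jog_arm", "data": {
  "targets": [
    {"slide":[3.5,5.5,0],"turn":[0,0,0],"claw":5},
    {"slide":[4,5.5,0],"turn":[0,0,0],"claw":5},
    {"slide":[0,0,0],"turn":[0,0,0],"claw":5},
    {"slide":[0,0,0],"turn":[0,0,0],"claw":45},
    {"slide":[0,0,0],"turn":[0,0,0],"claw":45}
  ]
}}

```text
t: 12.08
eef_pos: [471.9, 383.8, 67.1]
tcp_rot: [3.14, 0.001, 2.783]
ft_force: [-1.5, 0.1, -0.3]
opening: 0.356
grip_force: 0.0
```

Request:
{"op": "jog_arm", "data": {
  "targets": [
    {"slide":[0,0,25],"turn":[0,0,0],"claw":45},
    {"slide":[0,0,45],"turn":[0,0,0],"claw":45},
    {"slide":[10,8,45],"turn":[0,0,0],"claw":45},
    {"slide":[40,16,0],"turn":[0,0,0],"claw":45},
    {"slide":[39,15,0],"turn":[0,0,0],"claw":45}
  ]
}}

```text
t: 12.7
eef_pos: [561.8, 423.5, 183.0]
tcp_rot: [3.14, 0.001, 2.784]
ft_force: [-0.0, 0.5, 0.1]
opening: 0.45
grip_force: 0.0
```

Request:
{"op": "jog_arm", "data": {
  "targets": [
    {"slide":[0,0,0],"turn":[0,0,0],"claw":45},
    {"slide":[0,0,0],"turn":[0,0,0],"claw":45}
  ]
}}

```text
t: 12.95
eef_pos: [560.1, 422.4, 181.2]
tcp_rot: [-3.141, -0.001, 2.784]
ft_force: [-0.0, -0.3, 0.7]
opening: 0.45
grip_force: 0.0
```

```bash
python3 g.py | grep -v "side"; python3 - <<'E'
from h import *
w=read_camera("wrist");cv2.imwrite("pics/i.png",cv2.resize(w["frame"][90:270,136:376],(800,600),interpolation=cv2.INTER_CUBIC))
E
```

```text
12.95 [560.1 422.4 181.2] [-3.141e+00 -1.000e-03  2.784e+00] [-0.  -0.3  0.7] 0.44959784369344064
wrist green [(np.int32(82), [273.0, 152.5], [268, 142, 11, 22], [536.2, 446.6, 35.0])]
wrist red [(np.int32(96), [232.1, 70.0], [211, 65, 41, 12], [447.6, 438.4, 85.0]), (np.int32(465), [183.5, 119.4], [170, 110, 28, 21], [472.8, 381.5, 85.0]), (np.int32(6), [454.7, 159.7], [453, 159, 5, 3], [599.6, 627.4, 85.0]), (np.int32(3), [455.0, 169.0], [454, 168, 3, 3], [609.6, 625.6, 85.0]), (np.int32(6), [448.5, 173.0], [447, 172, 4, 3], [610.8, 616.0, 85.0]), (np.int32(148), [454.5, 194.0], [441, 174, 25, 40], [636.6, 619.6, 85.0])]
top green []
top red [(np.int32(36), [311.0, 65.1], [307, 59, 11, 13], [852.9, -13.5, 85.0]), (np.int32(85), [329.5, 69.9], [325, 60, 9, 23], [841.9, -64.5, 85.0]), (np.int32(265), [246.3, 94.6], [236, 85, 22, 20], [753.9, 157.5, 85.0]), (np.int32(26), [367.3, 203.1], [365, 200, 5, 7], [477.5, -172.2, 85.0]), (np.int32(7), [337.3, 244.4], [336, 244, 4, 2], [367.4, -98.4, 85.0])]
```

View pics/i.png

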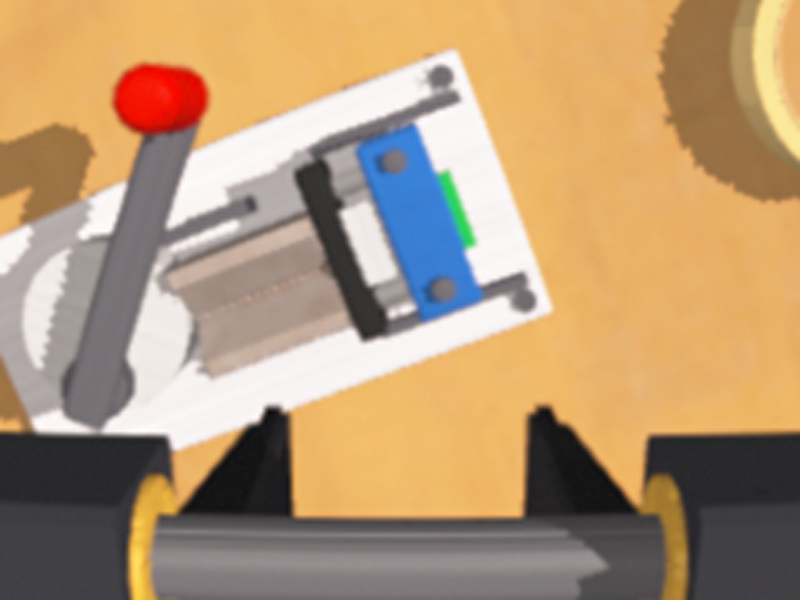

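The green strip at crop (457,208) is now about 4–5 mm wide with no red, and the gripper is clear. I'm handing in.

```bash
python3 -c "
from cell import *
print(job_done())"
```

```text
the job is handed in; nothing more can be done
None
```

The V block is clamped against the sprung stop, about 4–5 mm of green shows behind the fence and no red was seen, the lever is released, and I never moved the gripper near the cork clamp; the job was handed in at about 13 s, with no verdict returned.

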